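# Park the wash basket on the draining arm

### The job

First turn the blue draining arm by its red lever until the arm, once let go, points straight along the yellow line of the drip tray; then pick up the steel wash basket by its handle, hang it by that handle on the arm's two hooks and let go, the arm still along the line. Keep the basket upright, lower it gently until the hooks carry it (no pressing hard, no dropping) and leave everything else on the bench where it is.

Things in the scene. Friction and masses are not known exactly. Their poses are not given: they have to be found in the camera images.
- swivel: Blue hook arm that swivels about the stand's vertical steel post (22 mm thick, 212 mm high, round foot 110 mm wide). Origin on the post's axis at bench height, z up; the arm points along its own -x. Stiff (0.6 N m friction), stays where left, swivels 150 degrees. Beam 18 mm wide, 184 to 206 mm high, out to 85 mm from the axis; beyond it an upright slotted plate and the hook block.
- slot (a point): Middle of the arm's aluminium slotted plate, 91 mm out from the post's axis, 195 mm high; plate 40 mm wide, 162 to 228 mm high. The steel hook block (80 mm wide, outer face 105 mm from the axis) is clamped anywhere in this slot: its prongs' centre line lies 170 to 200 mm above the bench, different each time, not given; see or feel it. Axes as swivel.
- hang_spot (a point): Point at bench height (z = 0) below the middle of the two hook prongs, 150 mm out from the post's axis; axes as swivel. The steel prongs, 8 mm thick, 34 mm either side of the arm's centre line, run level along -x from 105 to 183 mm from the axis; their tips (to 195 mm) turn up 18 mm above the prongs' centre line. Fingers fit between them; open less than 50 mm there to miss the hook block.
- lever_grip (a point): Centre of the red grip of the lever that turns the arm: 75 mm long (62 to 138 mm from the post's axis), 18 mm wide, 34 mm high (180 to 214 mm above the bench); the point is 100 mm from the axis, 197 mm high. Its y runs along the lever towards the post, z up. At rest the lever sticks out along the arm's own -y, square to the arm.
- lever (a joint): Wind-up of the lever against the arm in rad, 0 at rest, positive clockwise from above, at most 0.4. A spring (3 N m/rad) joins them: the lever must wind up about 0.2 rad before the arm follows, leads it by that while turning, and springs back to 0 when let go while the arm stays. So judge the arm's own angle, not the lever's.
- tray: Fixed grey drip tray flat on the bench, 150 x 140 x 14 mm, with a yellow line down its middle. Origin on the post's axis at bench height; the line runs along its own -x (tray from 75 to 225 mm out). At the start the arm points 25 to 110 degrees away from the line on the robot's left of it and must turn anticlockwise seen from above, the lever grip moving towards the robot's right.
- basket_bar (a point): Middle of the handle bar of the loose steel wash basket (0.3 to 0.5 kg) standing on the bench. The bar runs along this point's y (z up), 115 mm long, 8 mm thick, with a red sleeve 44 mm long, 16 mm thick at its middle, 125 mm above the basket's underside. To hang it, lay the bar across both prongs, first passing the opening under it over the prong tips from outside.
- basket: The same basket; origin at the centre of its underside, axes as basket_bar. Its tub is 80 mm (x) by 120 mm (y) by 50 mm high; upright wires 57 mm either side of the middle carry the bar, and the opening between bar and tub is 71 mm high.
- tin: Aluminium tin, 72 mm wide, 75 mm high, origin under its centre; stays where it is. Stands to the robot's right; it and the basket may have swapped places.
- jar: Amber glass jar with a white cap, 52 mm wide, 65 mm high, origin under its centre; stays where it is.
- phone: Black telephone lying flat, 150 x 72 x 9 mm, origin under its centre; stays where it is.
- driver: Yellow-handled screwdriver lying on the bench, 170 mm long; stays where it is.
- spool: Blue empty spool, 60 mm wide, 45 mm high, origin under its centre; stays where it is.
Things that resemble listed ones, but are neither listed nor needed, are in the scene too. Leave any pink or turquoise look-alike of the basket alone.

How it is judged:
By the outcome, as a careful person would: the job done as asked, in the order asked, and still so for the second after the job is handed in, with the robot touching nothing.
It also fails if it takes over 72 s, if anything falls off the work surface, if the arm or the gripper's body presses on something with over 40 N, if the wrist force passes 120 N, or if a joint passes its speed limit or range.

### The arm

A 7-joint arm with a two-finger parallel gripper is mounted at the origin on the work surface. World frame = base frame: x ahead of the robot, y to its left, z up, the work surface at z = 0. Lengths are in mm, angles in rad, forces in N, time in s.
With the tool pointing down it reaches from about 400 to 875 mm from the base axis. Payload 4.4 kg.
Tool frame: the origin (TCP) lies at the very end of the fingers, on their centre line; the grasp point (between the pads) lies 19 mm behind it; z points along the fingers, y is the direction in which the jaws open and shut (so a half turn about z gives the same grasp; the last joint's range is limited). The gripper opens to 85 mm and grips with 20 to 120 N. Pads are 22 mm wide; open, the fingers measure 114 mm over their backs; the gripper's body (76 mm by 85 mm) begins 54 mm behind the grasp point. The pads swing forward as they close: fully open they stand 13 mm farther back than shut.
Start: joints at [-1.308, 0.628, 0.038, 1.517, -0.027, 0.996, -0.02], TCP at [209.866, 615.202, 231.313] pointing down, gripper open.
Joint ranges: [-3.06, 3.06], [-0.37, 2.12], [-1.25, 1.32], [0.18, 2.47], [-1.1, 4.24], [0.23, 1.98], [-2.94, 2.94]. Speed limits (rad/s): [2.57, 2.57, 3.14, 3.14, 3.14, 3.14, 3.14].

### API

Orientations are given as [roll, pitch, yaw] about the fixed x, y, z axes, in that order (R = Rz(yaw) Ry(pitch) Rx(roll)).
In Python, from cell import ctrl gives the robot as it stands. The module is installed in compiled form; this text tells all that it offers.
- The arm moves only by the shell command python3 -m jog 'ROWS'. ROWS is text: rows parted by semicolons, each of 7 numbers parted by spaces: the shift along the tool's x, y, z in mm, then the turn, a rotation vector about the tool's x, y, z in degrees, then the opening, from -1 (shut) to 1 (fully open). In form: x y z wx wy wz claw; .... A call has 1 to 8 rows; each row is the pose to reach, as a shift and turn from the pose commanded when the call began, along the tool's axes at that moment; what a row does not reach only later rows make up. A row lasts 1/8 s, in which the tool goes at most 62.5 mm and 10.7 degrees, less where a joint would pass 70% of its speed; a pose out of reach is approached as far as the arm can. A call with a gripper value outside its range is refused whole. The fingers move at their own pace and stop on an object; the grip force is fixed at half the most. Time passes only in rows, so rows that repeat a pose let the fingers close. It gives the time, the measured TCP pose, the force and the opening at its end, in the units of the state.
- ctrl.read_state(): the state, without advancing time (a new reading comes with each control period).
- ctrl.get_image(name): name is "scene" or "top" or "wrist"; returns a dict with "image" (384x512x3 uint8, red, green, blue), "z_map" (384x512 float32, mm along the optical axis (not along the pixel's ray), 0 where there is no reading), "vertical_fov" (degrees; the focal length in pixels is half the picture's height over the tangent of half this angle, whatever the lens; pixels are square), "cx", "cy" (the principal point, pixels), "extrinsics" (4x4, takes a point from world to camera coordinates); the wrist camera has in their place "hand_eye" (4x4, takes a point from camera to tool coordinates, whose origin is the TCP and whose axes are the flange's). Camera axes: x right, y down, z forward; pixel columns grow to the right and rows downward; lengths in mm; the calibration is good to about 2 mm. A picture is of the moment at which its call begins: read the wrist's pose just before it.
- ctrl.finish_job(): hands the job in, once; it reports no verdict.
The state is a dict: "clock": time; "qpos": joint angles; "qd": joint speeds; "tau": joint torques, N m; "eef_pos": TCP position; "tool_rot": TCP orientation; "force": force on the tool from outside, world axes, zero at the start; "torque": the same for the moment, N m; "width": finger opening in mm.
Only numpy, scipy, OpenCV 4.12 (cv2) and the standard library are available. Lean on these libraries where they do the work, as an engineer would, in place of code of your own. Each camera call takes 0.05 s, during which the arm holds its last target.

## Working session

There is one attempt and no reset: what is moved stays moved. The work goes in short steps, Python scripts to look and compute and a shell command to move; the robot and the scene stay as the last step left them, time stands still between calls to the robot, and variables do not carry over. Pictures are saved under pics/ and viewed, and the job is handed in when it is done.

```bash
mkdir -p pics; cat > h.py <<'E'
import numpy as np,cv2,pickle
from cell import ctrl
from scipy.spatial.transform import Rotation as R
def grab(n):
    s=ctrl.read_state(); d=ctrl.get_image(n); d['state']=s
    pickle.dump(d,open(f'/tmp/{n}.pkl','wb')); return d
def load(n): return pickle.load(open(f'/tmp/{n}.pkl','rb'))
def toolT(s):
    T=np.eye(4);T[:3,:3]=R.from_euler('xyz',s['tool_rot']).as_matrix();T[:3,3]=s['eef_pos'];return T
def c2w(d):
    if 'extrinsics' in d: return np.linalg.inv(d['extrinsics'])
    return toolT(d['state'])@d['hand_eye']
def f(d): return 192/np.tan(np.radians(d['vertical_fov'])/2)
def world(d):
    v,u=np.mgrid[:384,:512]; z=d['z_map']
    P=np.stack([(u-d['cx'])/f(d)*z,(v-d['cy'])/f(d)*z,z,np.ones_like(z)],-1)
    W=(P@c2w(d).T)[...,:3]; W[z==0]=np.nan; return W
def ray(d,u,v,z):
    M=c2w(d); r=M[:3,:3]@np.array([(u-d['cx'])/f(d),(v-d['cy'])/f(d),1]); o=M[:3,3]
    return o+r*(z-o[2])/r[2]
def save(d,name,crop=None,k=1):
    im=d['image'][...,::-1]
    if crop: a,b,c,e=crop; im=im[b:e,a:c]
    im=cv2.resize(im,None,fx=k,fy=k,interpolation=cv2.INTER_CUBIC); cv2.imwrite('pics/'+name,im)
E
python3 - <<'E'
from h import *
for n in('top','scene','wrist'):
    d=grab(n); save(d,n+'1.png',None,1.5); print(n,d['vertical_fov'],d['cx'],d['cy'],c2w(d).round(2).tolist())
s=ctrl.read_state();print(s)
E
```

```text
top 42.56631048262123 253.26657702581147 197.89607380177065 [[0.03, -0.98, 0.19, 110.53], [-1.0, -0.03, 0.02, -71.72], [-0.01, -0.2, -0.98, 1946.22], [0.0, 0.0, 0.0, 1.0]]
scene 56.98188416829414 260.3960000499917 192.50481330690536 [[-0.47, 0.58, -0.67, 1225.04], [0.88, 0.32, -0.34, 346.18], [0.02, -0.75, -0.66, 880.79], [0.0, 0.0, 0.0, 1.0]]
wrist 69.28622931065483 254.98986389080127 187.42912272139637 [[0.32, 0.91, 0.26, 143.47], [0.95, -0.31, -0.09, 636.36], [-0.0, 0.28, -0.96, 372.06], [0.0, 0.0, 0.0, 1.0]]
{'clock': 0.15, 'qpos': array([-1.30780881,  0.62914595,  0.03845199,  1.51811668, -0.02700944,
        0.99633839, -0.01999618]), 'qd': array([ 1.09322199e-03, -3.06614255e-03,  6.27291369e-05, -3.46844199e-03,
        1.51142898e-03, -2.54977496e-04,  5.67365405e-04]), 'tau': array([ 1.87402024e-03, -5.63795793e+01,  1.22818485e+00, -1.93648428e+01,
        1.12688637e-02,  7.35730195e-03,  1.25508905e-05]), 'eef_pos': array([209.69605821, 614.74081583, 230.59937557]), 'tool_rot': array([-3.14010205e+00,  2.04856354e-06,  2.81280140e+00]), 'force': array([-0.05207163,  0.72943981, -0.66848524]), 'torque': array([0.00816674, 0.00361167, 0.0523662 ]), 'width': 85.24743791961163}
```

View pics/top1.png

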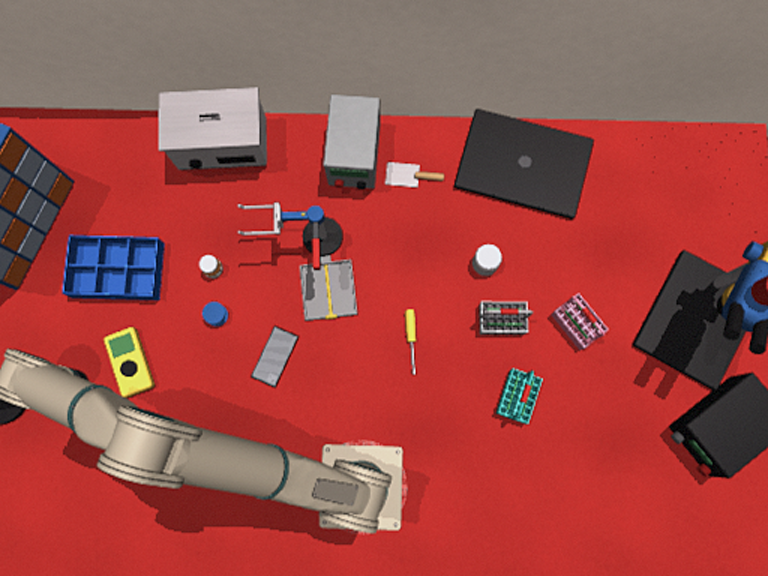

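View pics/scene1.png

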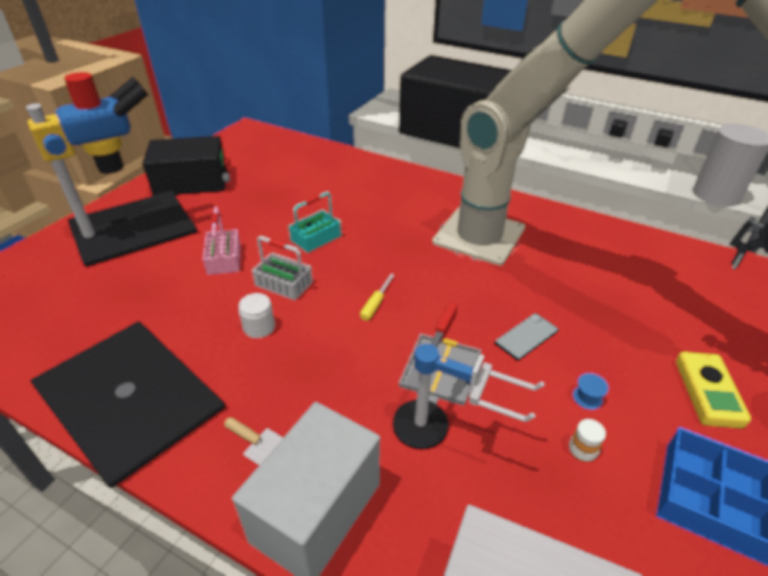

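The top picture shows the post at about (315,215), the arm pointing left, the lever towards the robot and the tray line at (328,290). Basket candidates are the grey one at (505,318), pink at (580,320) and turquoise at (520,395). The grey steel one with the red sleeve fits. I'll confirm with crops and measure.

```bash
python3 - <<'E'
from h import *
d=load('top'); a=d['image']
c1=cv2.resize(a[115:225,145:260],(575,550),interpolation=cv2.INTER_CUBIC)
cv2.imwrite('pics/cropA.png',c1[...,::-1])
c2=cv2.resize(a[190:290,305:415],(770,700)[:2] if 0 else (638,580),interpolation=cv2.INTER_CUBIC)
cv2.imwrite('pics/cropB.png',c2[...,::-1])
E
```

```text
(no output)
```

View pics/cropA.png

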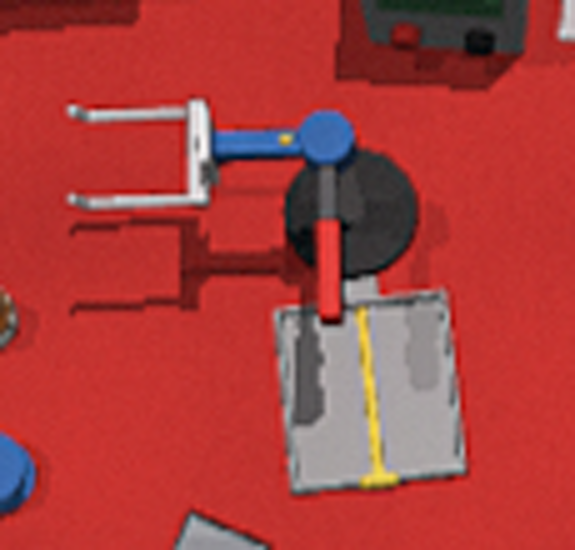

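View pics/cropB.png

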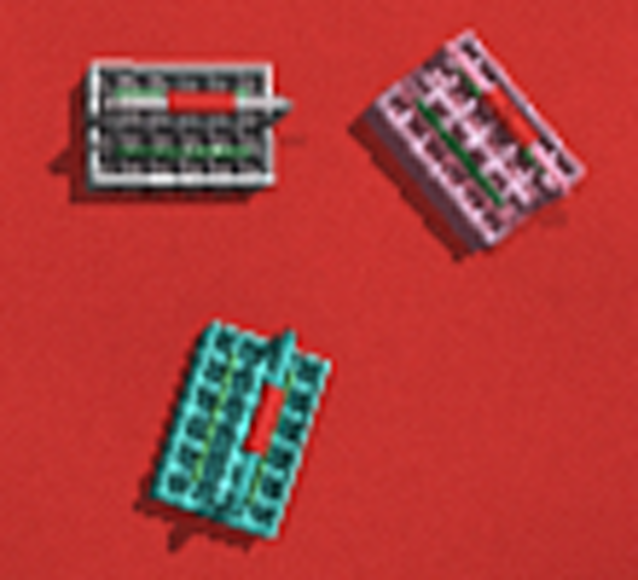

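The crop confirms the grey basket, with its sleeve at crop (202,101), which is image (340,207). Crop A shows the blue post cap at (327,137), the yellow line from (362,310) to (378,480), and the prongs. Next I'll compute positions.

```bash
python3 - <<'E'
from h import *
d=load('top'); a=d['image'].astype(int); r,g,b=a[...,0],a[...,1],a[...,2]
W=world(d)
def sub(m,x0,y0,x1,y1):
    k=np.zeros_like(m);k[y0:y1,x0:x1]=m[y0:y1,x0:x1];return k
yel=sub((r>170)&(g>140)&(b<110),212,175,228,210)
v,u=np.nonzero(yel); P=np.array([ray(d,x,y,14) for x,y in zip(u,v)])
# line fit
vx,vy,x0,y0=cv2.fitLine(P[:,:2].astype(np.float32),cv2.DIST_L2,0,.01,.01).ravel()
print('yellow',len(P),P.min(0),P.max(0),'ang',np.degrees(np.arctan2(vy,vx)),x0,y0)
blue=sub((b>130)&(r<90),200,130,225,155); v,u=np.nonzero(blue)
print('blue px',u.min(),u.max(),v.min(),v.max(),'heights',np.nanpercentile(W[blue][:,2],[5,50,95]))
# cap: ray at crop (327,137)
for z in(206,212,220): print('cap',z,ray(d,145+327/5-.4,115+137/5-.4,z))
m=np.zeros_like(blue); m[130:155,200:225]=True
# foot dark ring
dark=sub((r<75)&(g<75)&(b<75),200,140,232,175); v,u=np.nonzero(dark)
print('foot',u.min(),u.max(),v.min(),v.max(), ray(d,145+351/5-.4,115+213/5-.4,8))
# tray corners crop
tc=[(275,313),(445,293),(466,472),(294,492)]
T=[ray(d,145+x/5-.4,115+y/5-.4,14) for x,y in tc];print('tray',np.round(T),np.mean(T,0))
# prongs
for n,p in dict(p1a=(90,117),p1b=(190,111),p2a=(90,204),p2b=(190,196),blk1=(197,103),blk2=(200,203)).items():
    u,v=145+p[0]/5-.4,115+p[1]/5-.4; print(n,ray(d,u,v,185), W[int(round(v)),int(round(u))])
red=sub((r>150)&(g<90),205,155,216,182)
print('lever top/bot',ray(d,145+327/5-.4,115+220/5-.4,214),ray(d,145+329/5-.4,115+320/5-.4,214))
# basket
s=638/110
for n,p,z in(('bar',(202,101),125+8),('barL',(108,103),129),('barR',(282,105),129),('tl',(91,63),50),('tr',(270,63),50),('br',(272,183),50),('bl',(90,185),50)):
    u,v=305+p[0]/s-.4,190+p[1]/5.8-.4; print(n,ray(d,u,v,z),W[int(round(v)),int(round(u))])
E
```

```text
yellow 67 [445.24133181  91.8075268   14.        ] [575.86601183 117.44726979  14.        ] ang 8.5114155 507.59637 104.09028
blue px 200 215 138 146 heights [202.64948005 210.9917944  219.97016219]
cap 206 [661.52697743 126.93213973 206.        ]
cap 212 [659.62721739 126.24723576 212.        ]
cap 220 [657.09420399 125.33403045 220.        ]
foot 200 227 144 171 [660.08430435 126.86140595   8.        ]
tray [[573. 184.  14.]
 [593.  47.  14.]
 [447.  25.  14.]
 [427. 161.  14.]] [510.26647405 104.27497954  14.        ]
p1a [679.13666656 307.65676773 185.        ] [680.48581676 307.02677086 180.94240202]
p1b [685.77625767 232.94235685 185.        ] [683.05498271 230.35324783 191.06599414]
p2a [611.66713735 303.1837272  185.        ] [614.86565043 302.99859232 179.32858885]
p2b [619.80356793 229.09452227 185.        ] [618.35721983 227.13971334 187.47667954]
blk1 [692.16967907 228.05509824 185.        ] [689.54325655 226.34539573 195.30899565]
blk2 [614.60898569 221.33900008 185.        ] [616.56791814 220.55903242 180.98981321]
lever top/bot [595.92403237 123.02804881 214.        ] [521.10802796 118.03065236 214.        ]
bar [ 444.61350345 -359.79114082  133.        ] [ 444.66667211 -358.2398488   132.75397651]
barL [ 442.3518453  -299.99244071  129.        ] [ 445.16676255 -300.17294633  120.95135472]
barR [ 444.16837918 -411.79810042  129.        ] [ 442.63758957 -410.57584715  131.09005301]
tl [ 483.86861098 -298.40364981   50.        ] [ 494.3427971  -302.47453237    6.20931905]
tr [ 487.21104121 -418.7840826    50.        ] [ 499.45324727 -427.7444814    -2.1890321 ]
br [ 405.50938001 -419.43104006   50.        ] [ 408.3675751  -420.22910491   35.12634508]
bl [ 400.72013873 -298.04894281   50.        ] [ 407.52169982 -301.35155078   18.40081088]
```

```bash
cat >> h.py <<'E'
def go(p,yaw,s=None):
    """shift (tool axes, mm) and wz (deg) to bring TCP to world p with tool pointing down at yaw deg"""
    s=s or ctrl.read_state(); T=toolT(s); sh=T[:3,:3].T@(np.array(p)-T[:3,3])
    Rt=R.from_euler('xyz',[np.pi,0,np.radians(yaw)]).as_matrix()
    rv=np.degrees(R.from_matrix(T[:3,:3].T@Rt).as_rotvec())
    print('shift',sh.round(1),'rot',rv.round(1),'at',T[:3,3].round(1)); return sh,rv
E
python3 - <<'E'
from h import *
go([560,118.5,265],4.5)
E
```

```text
shift [-491.8 -356.6  -33.9] rot [-0.000e+00  1.000e-01  1.567e+02] at [209.7 614.7 230.6]
```

```bash
python3 -m jog '-30 -22 -20 0 0 10 1; -75 -54 -34 0 0 20 1; -120 -87 -34 0 0 30 1; -168 -122 -34 0 0 40 0.6; -215 -156 -34 0 0 50 0.4; -262 -190 -34 0 0 60 0.4; -310 -225 -34 0 0 70 0.4; -358 -260 -34 0 0 80 0.4'; python3 -c "
from h import *
go([560,118.5,265],4.5)"
```

```text
clock: 1.15
eef_pos: [465.4, 252.0, 265.3]
tool_rot: [-3.142, -0.0, 1.411]
force: [0.9, 0.1, 0.3]
width: 59.7
shift [-116.8  114.6    0.3] rot [-0.  -0.  76.4] at [465.4 252.  265.3]
```

```bash
python3 -m jog '-15 15 0 0 0 10 0.4; -31 30 0 0 0 20 0.4; -47 45 0 0 0 30 0.4; -63 61 0 0 0 40 0.4; -78 76 0 0 0 50 0.4; -94 92 0 0 0 60 0.4; -110 107 0 0 0 70 0.4; -117 115 0 0 0 76 0.4'; python3 -c "
from h import *
go([560,118.5,265],4.5)
d=grab('wrist');save(d,'w2.png',None,1.5);print(ctrl.read_state()['qpos'])
d=grab('top');save(d,'t2.png',(145,115,260,225),5)"
```

```text
clock: 2.15
eef_pos: [560.8, 118.9, 265.1]
tool_rot: [3.141, 0.0, 0.085]
force: [-0.0, 0.6, 0.5]
width: 59.7
shift [-0.8  0.4  0.1] rot [0.  0.  0.4] at [560.8 118.9 265.1]
[-0.75539223  0.59888168  0.81530098  1.70857715 -0.49034721  1.05031546
 -1.26572246]
```

View pics/w2.png

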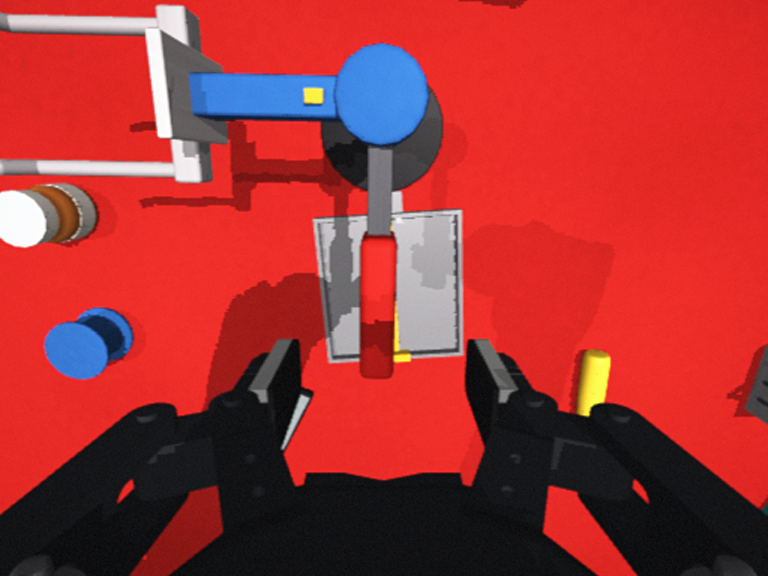

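The wrist picture shows the red lever at (378,300), centred between the fingertips, and the post cap at (381,93). I'll refine the post and arm positions from this view.

```bash
cat > m.py <<'E'
from h import *
def arm(d,verbose=1):
    a=d['image'].astype(int); r,g,b=a[...,0],a[...,1],a[...,2]; W=world(d)
    # prongs: steel-grey, height 165..205
    blue=(b>120)&(r<110)&(W[...,2]>195)&(W[...,2]<235)
    # only use near-post: largest comp
    n,l,st,c=cv2.connectedComponentsWithStats(blue.astype(np.uint8))
    k=1+np.argmax(st[1:,4]); B=W[l==k]
    print('blue n',len(B),'z',np.percentile(B[:,2],[5,50,95]).round(1))
    return W,B,l==k
E
python3 - <<'E'
from m import *
d=load('wrist'); W,B,m=arm(d)
cap=m&(W[...,2]>np.percentile(B[:,2],60))
v,u=np.nonzero(m)
for (U,V) in((381,93),(345,93),(427,93),(313,96),(200,95),(378,240),(377,370),(180,22),(150,168),(178,10),(193,178)):
    u,v=U/1.5-.17,V/1.5-.17; print((U,V),W[int(v+.5),int(u+.5)].round(1))
mm=(B[:,2]>208); 
(cx,cy),rad=cv2.minEnclosingCircle(B[mm][:,:2].astype(np.float32)); print('cap circ',cx,cy,rad)
E
```

```text
blue n 5811 z [204.1 211.1 212.9]
(381, 93) [658.8 126.7 211.2]
(345, 93) [657.5 142.1 211.8]
(427, 93) [660.6 107.3 210.6]
(313, 96) [655.7 157.  207.1]
(200, 95) [652.2 206.6 206.9]
(378, 240) [594.5 122.8 210.3]
(377, 370) [527.4 118.1 211.7]
(180, 22) [684.9 222.  188.6]
(150, 168) [617.  245.7 178.5]
(178, 10) [689.8 223.3 188.1]
(193, 178) [614.9 219.6 188. ]
cap circ 658.2496337890625 127.05152130126953 20.801828384399414
```

```bash
python3 -m jog '-1 0 40 0 0 0 0.4; -1 0 78 0 0 0 0.4; -1 0 83 0 0 0 0; -1 0 83 0 0 0 -0.39; -1 0 83 0 0 0 -0.39'; python3 - <<'E'
from h import *
s=ctrl.read_state()
P=np.array([659,126.8,182])
for a in range(185,292,7):
    a=min(a,286); print(a,end=' '); t=np.radians(a); go(P+100*np.array([np.cos(t),np.sin(t),0]),a-180,s)
E
```

```text
clock: 2.88
eef_pos: [560.4, 120.3, 183.9]
tool_rot: [-3.141, -0.003, 0.091]
force: [0.4, -0.5, -0.3]
width: 26.0
185 shift [-1.3  2.1  1.9] rot [-0.  -0.2  0.2] at [560.4 120.3 183.9]
192 shift [-0.6 14.3  1.9] rot [-0.  -0.2 -6.8] at [560.4 120.3 183.9]
199 shift [ 1.6 26.3  1.9] rot [ -0.   -0.2 -13.8] at [560.4 120.3 183.9]
206 shift [ 5.3 37.9  1.9] rot [  0.   -0.2 -20.8] at [560.4 120.3 183.9]
213 shift [10.3 49.1  1.9] rot [  0.   -0.2 -27.8] at [560.4 120.3 183.9]
220 shift [16.6 59.5  1.9] rot [  0.   -0.2 -34.8] at [560.4 120.3 183.9]
227 shift [24.2 69.1  1.9] rot [  0.   -0.2 -41.8] at [560.4 120.3 183.9]
234 shift [32.9 77.7  1.9] rot [  0.   -0.2 -48.8] at [560.4 120.3 183.9]
241 shift [42.5 85.1  1.9] rot [  0.1  -0.2 -55.8] at [560.4 120.3 183.9]
248 shift [53.  91.4  2. ] rot [  0.1  -0.2 -62.8] at [560.4 120.3 183.9]
255 shift [64.2 96.3  2. ] rot [  0.1  -0.2 -69.8] at [560.4 120.3 183.9]
262 shift [75.9 99.8  2. ] rot [  0.1  -0.1 -76.8] at [560.4 120.3 183.9]
269 shift [ 87.9 101.8   2.1] rot [  0.1  -0.1 -83.8] at [560.4 120.3 183.9]
276 shift [100.1 102.4   2.1] rot [  0.1  -0.1 -90.8] at [560.4 120.3 183.9]
283 shift [112.3 101.5   2.1] rot [  0.1  -0.1 -97.8] at [560.4 120.3 183.9]
286 shift [117.5 100.6   2.1] rot [ 1.000e-01 -1.000e-01 -1.008e+02] at [560.4 120.3 183.9]
```

```bash
python3 -m jog '-0.5 14 1 0 0 -7 -0.39; 2 26 1 0 0 -14 -0.39; 5 38 1 0 0 -21 -0.39; 10 49 1 0 0 -28 -0.39; 17 59.5 1 0 0 -35 -0.39; 24 69 1 0 0 -42 -0.39; 33 78 1 0 0 -49 -0.39; 42.5 85 1 0 0 -56 -0.39'; python3 - <<'E'
from h import *
s=ctrl.read_state();d=grab('wrist');save(d,'w3.png',None,1.5)
P=np.array([659,126.8,182])
for a in [248,255,262,269,276,280]:
    print(a,end=' '); t=np.radians(a); go(P+100*np.array([np.cos(t),np.sin(t),0]),a-180,s)
E
```

```text
clock: 3.88
eef_pos: [608.6, 42.5, 182.5]
tool_rot: [-3.138, -0.003, 1.073]
force: [-3.0, 5.7, 1.9]
width: 26.0
248 shift [-1.2 15.3  0.5] rot [-0.2 -0.2 -6.5] at [608.6  42.5 182.5]
255 shift [ 0.9 27.4  0.4] rot [ -0.2  -0.2 -13.5] at [608.6  42.5 182.5]
262 shift [ 4.5 39.   0.4] rot [ -0.2  -0.2 -20.5] at [608.6  42.5 182.5]
269 shift [ 9.5 50.2  0.4] rot [ -0.2  -0.2 -27.5] at [608.6  42.5 182.5]
276 shift [15.8 60.7  0.4] rot [ -0.2  -0.3 -34.5] at [608.6  42.5 182.5]
280 shift [19.9 66.3  0.4] rot [ -0.1  -0.3 -38.5] at [608.6  42.5 182.5]
```

View pics/w3.png

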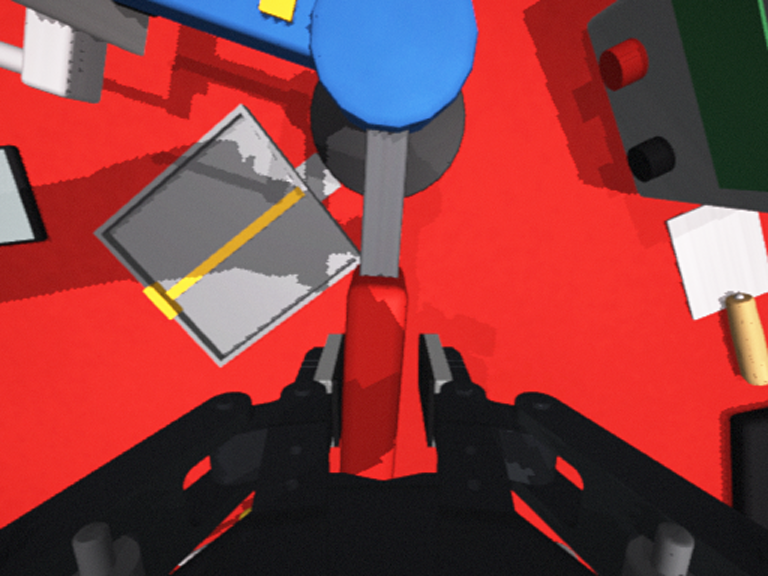

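The lever follows at (375,380), between the fingers. I'll keep going along the arc.

```bash
python3 -m jog '-1 15 0 0 0 -6.5 -0.39; 1 27 0 0 0 -13.5 -0.39; 4.5 39 0 0 0 -20.5 -0.39; 9.5 50 0 0 0 -27.5 -0.39; 16 61 0 0 0 -34.5 -0.39; 20 66 0 0 0 -38.5 -0.39; 20 66 0 0 0 -38.5 -0.39'; python3 - <<'E'
from h import *
s=ctrl.read_state()
d=grab('top');save(d,'t4.png',(145,115,260,225),5)
d=grab('wrist');save(d,'w4.png',None,1.5)
P=np.array([659,126.8,182])
for a in [284,288,290,292,294,296]:
    print(a,end=' '); t=np.radians(a); go(P+100*np.array([np.cos(t),np.sin(t),0]),a-180,s)
E
```

```text
clock: 4.8
eef_pos: [675.0, 26.8, 181.8]
tool_rot: [-3.138, -0.003, 1.74]
force: [-5.9, 4.1, 0.4]
width: 26.1
284 shift [ 1.5  8.5 -0.2] rot [-0.2 -0.2 -4.3] at [675.   26.8 181.8]
288 shift [ 2.3 15.5 -0.3] rot [-0.2 -0.2 -8.3] at [675.   26.8 181.8]
290 shift [ 2.8 18.9 -0.3] rot [ -0.2  -0.2 -10.3] at [675.   26.8 181.8]
292 shift [ 3.5 22.3 -0.3] rot [ -0.2  -0.2 -12.3] at [675.   26.8 181.8]
294 shift [ 4.3 25.7 -0.3] rot [ -0.2  -0.2 -14.3] at [675.   26.8 181.8]
296 shift [ 5.2 29.1 -0.3] rot [ -0.2  -0.2 -16.3] at [675.   26.8 181.8]
```

View pics/t4.png

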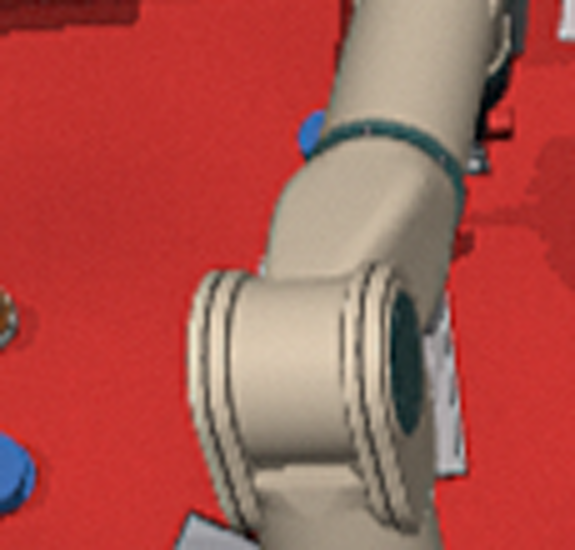

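View pics/w4.png

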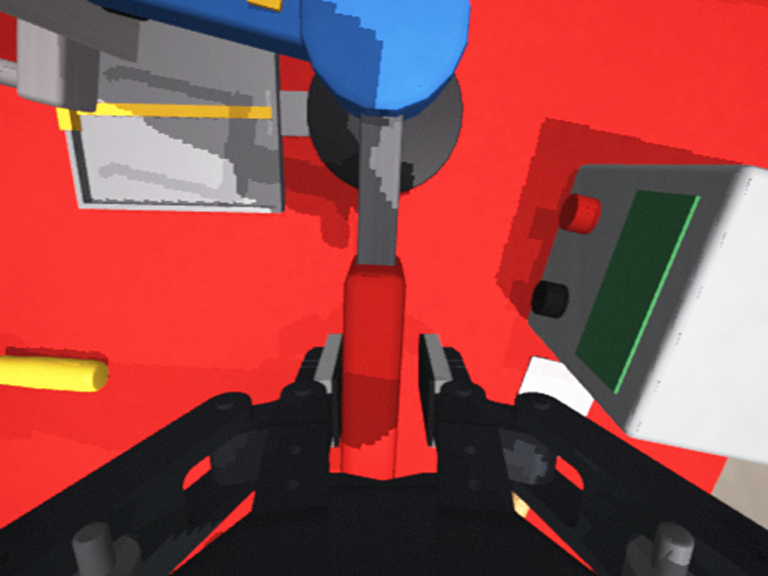

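The wrist view shows the yellow line at (170,112) and the beam along the top, about 10 degrees short of the line. I'll measure the arm angle from the beam's edge.

```bash
cat >> m.py <<'E'
def armang(d,Pc=(659,126.8)):
    a=d['image'].astype(int); r,g,b=a[...,0],a[...,1],a[...,2]; W=world(d)
    blue=(b>110)&(r<100)&(b>g+40)&(W[...,2]>170)&(W[...,2]<235)
    # lowest row of blue with z>203 in each column
    E=[]
    for u in range(512):
        v=np.nonzero(blue[:,u]&(W[:,u,2]>203.5))[0]
        if len(v):
            p=ray(d,u,v.max()+.5,206); rr=np.hypot(p[0]-Pc[0],p[1]-Pc[1])
            if 32<rr<84: E.append(p)
    E=np.array(E)
    vx,vy,x0,y0=cv2.fitLine(E[:,:2].astype(np.float32),cv2.DIST_HUBER,0,.01,.01).ravel()
    an=np.degrees(np.arctan2(vy,vx))%180
    n=np.array([-vy,vx]); off=n@(np.array(Pc)-[x0,y0])
    print('edge n',len(E),'ang',an+180,'offset post to edge',off); return an
E
python3 - <<'E'
from m import *
d=load('wrist'); armang(d)
# yellow line from the same view
a=d['image'].astype(int); r,g,b=a[...,0],a[...,1],a[...,2]
W=world(d); y=(r>130)&(g>110)&(b<70)&(W[...,2]<30)&(W[...,2]>5)
n,l,st,c=cv2.connectedComponentsWithStats(y.astype(np.uint8));print(st[1:])
k=1+np.argmax(st[1:,4]*(c[1:,1]<120)); v,u=np.nonzero(l==k); s=u>60; 
Q=np.array([ray(d,x,yy,14) for x,yy in zip(u[s],v[s])])
print(cv2.fitLine(Q[:,:2].astype(np.float32),2,0,.01,.01).ravel()); print(Q.min(0),Q.max(0))
E
```

```text
edge n 75 ang 355.51898 offset post to edge 9.03801257154682
[[ 71  69   5   1   5]
 [ 77  69   3   1   3]
 [ 84  69  41   9 167]
 [ 81  70   1   1   1]
 [125  70  55   9 217]
 [151  71   3   1   3]
 [ 37  72   6  15  23]
 [ 40  72   1   1   1]
 [ 45  73   3  13  21]
 [ 79  72   1   1   1]
 [ 81  72   1   1   1]
 [ 51  75   1   1   1]
 [ 58  75   1   1   1]
 [ 61  75   1   1   1]
 [ 63  75   1   1   1]
 [ 90  76   1   1   1]
 [135  77   2   1   2]
 [152  78   1   1   1]
 [  0 237  71  24 654]
 [ 11 249   2   1   2]
 [ 27 250   1   1   1]
 [  0 255   1   1   1]
 [  5 256   4   1   4]
 [ 13 257   5   1   5]
 [ 21 258   4   1   4]
 [ 33 259   6   1   6]
 [ 48 260   5   1   5]]
[9.8981667e-01 1.4234813e-01 5.5198315e+02 1.1025036e+02]
[523.60642737 103.11677843  14.        ] [579.34601771 117.43841146  14.        ]
```

```bash
python3 - <<'E'
from m import *
import pickle
d=load('wrist');W=world(d)
for p in((580,170),(745,170),(630,430),(530,330),(700,300)): print(p,W[int(p[1]/1.5),int(p[0]/1.5)].round())
a=d['image'].astype(int); r,g,b=a[...,0],a[...,1],a[...,2]
y=(r>120)&(g>95)&(b<90)&(W[...,2]<25)&(W[...,2]>5)
v,u=np.nonzero(y); s=(u>60)&(v<100)
Q=np.array([ray(d,x,yy,14) for x,yy in zip(u[s],v[s])])
q=cv2.fitLine(Q[:,:2].astype(np.float32),2,0,.01,.01).ravel(); print(q,np.degrees(np.arctan2(q[1],q[0])))
E
```

```text
(580, 170) [802. 113.  14.]
(745, 170) [804. 116. 153.]
(630, 430) [799.  -6. 152.]
(530, 330) [806. -18.  -1.]
(700, 300) [806.  61. 154.]
[9.8950177e-01 1.4452061e-01 5.2152649e+02 1.0580681e+02] 8.30952
```

```bash
python3 -m jog '1.5 8.5 0 0 0 -4.3 -0.39; 2.3 15.5 0 0 0 -8.3 -0.39; 2.8 19 0 0 0 -10.3 -0.39; 2.8 19 0 0 0 -10.3 -0.39'; python3 - <<'E'
from m import *
s=ctrl.read_state();d=grab('wrist');save(d,'w5.png',None,1.5);armang(d)
P=np.array([659,126.8,182])
for a in [291,292,293,294]:
    print(a,end=' '); t=np.radians(a); go(P+100*np.array([np.cos(t),np.sin(t),0]),a-180,s)
E
```

```text
clock: 5.4
eef_pos: [693.0, 31.4, 181.8]
tool_rot: [-3.138, -0.002, 1.919]
force: [-5.5, 1.5, 1.0]
width: 26.0
edge n 77 ang 186.01353 offset post to edge 8.77617634231701
291 shift [ 1.3  2.5 -0.2] rot [-0.2 -0.1 -1. ] at [693.   31.4 181.8]
292 shift [ 1.4  4.2 -0.2] rot [-0.2 -0.1 -2. ] at [693.   31.4 181.8]
293 shift [ 1.4  6.  -0.2] rot [-0.2 -0.1 -3. ] at [693.   31.4 181.8]
294 shift [ 1.5  7.7 -0.2] rot [-0.2 -0.1 -4. ] at [693.   31.4 181.8]
```

```bash
python3 -m jog '0.6 2 0 0 0 -1 -0.39; 0.6 3.6 0 0 0 -2.3 -0.39; 0.6 3.6 0 0 0 -2.3 -0.39'; python3 - <<'E'
from m import *
s=ctrl.read_state();d=grab('wrist');armang(d)
E
```

```text
clock: 5.82
eef_pos: [696.0, 32.7, 181.8]
tool_rot: [-3.137, -0.001, 1.959]
force: [-4.9, 0.6, 0.2]
width: 26.3
edge n 73 ang 187.7997 offset post to edge 8.808926313120171
```

```bash
python3 -m jog '0 0.6 0 0 0 -0.3 -0.39; 0 1 0 0 0 -0.5 -0.39; 0 1 0 0 0 -0.5 -0.39; 0 -6 0 0 0 3 -0.2; 0 -14 0 0 0 8 0; 1 -21 0 0 0 12 0.3; 1 -21 0 0 0 12 0.5; 1 -21 -50 0 0 12 0.5'; python3 - <<'E'
from m import *
s=ctrl.read_state();print(s['force'],s['eef_pos']);d=grab('wrist');save(d,'w6.png',None,1.5);armang(d)
E
```

```text
clock: 6.88
eef_pos: [676.2, 26.0, 228.7]
tool_rot: [-3.134, -0.001, 1.751]
force: [1.0, 1.3, 0.9]
width: 64.2
[0.98818733 1.3038647  0.8546624 ] [676.16612722  25.98381902 228.65813661]
edge n 97 ang 188.6507 offset post to edge 8.295144034109306
```

View pics/w6.png

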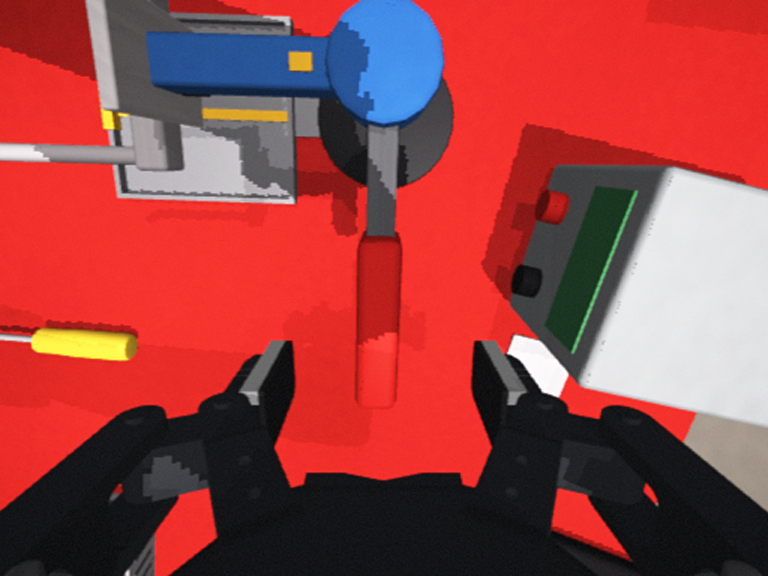

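The lever has sprung back, and the arm reads 188.65° against the line's 188.3–188.5°. I'll move to above the basket, then recheck the arm from the top camera.

```bash
python3 -c "
from h import *
go([444.5,-358.5,250],91);print(ctrl.read_state()['qpos'])"
```

```text
shift [-335.3 -302.1  -13.3] rot [0.5 0.1 9.3] at [681.7  25.5 238.8]
[-0.22144284  0.6786669   0.258442    1.42225188 -0.18516582  1.05543313
  0.25256247]
```

```bash
python3 -m jog '-10 -15 -30 0 0 1 0.5; -50 -48 -30 0 0 2 0.5; -97 -90 -30 0 0 3.5 0.8; -144 -132 -30 0 0 5 1; -191 -174 -30 0 0 6.5 1; -238 -216 -25 0.5 0 8 1; -285 -258 -20 0.5 0 9 1; -330 -298 -13 0.5 0 9 1'; python3 -m jog '0 0 0 0 0 0 1'; python3 - <<'E'
from m import *
go([444.5,-358.5,250],91)
d=grab('wrist');save(d,'w7.png',None,1.5)
d=grab('top');save(d,'t7.png',(145,115,260,225),5)
E
```

```text
clock: 7.92
eef_pos: [444.3, -353.4, 245.5]
tool_rot: [-3.135, 0.003, 1.594]
force: [0.7, -1.0, -0.1]
width: 85.7
clock: 8.05
eef_pos: [440.3, -357.6, 245.2]
tool_rot: [-3.132, 0.005, 1.583]
force: [0.1, 0.8, -0.2]
width: 85.3
shift [-1.   4.1 -4.8] rot [-0.6  0.3 -0.3] at [ 440.3 -357.6  245.2]
```

View pics/w7.png

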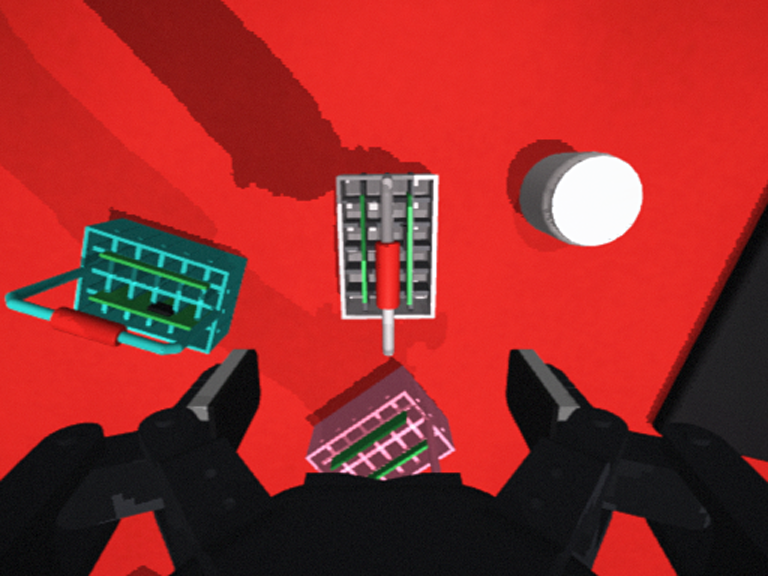

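View pics/t7.png

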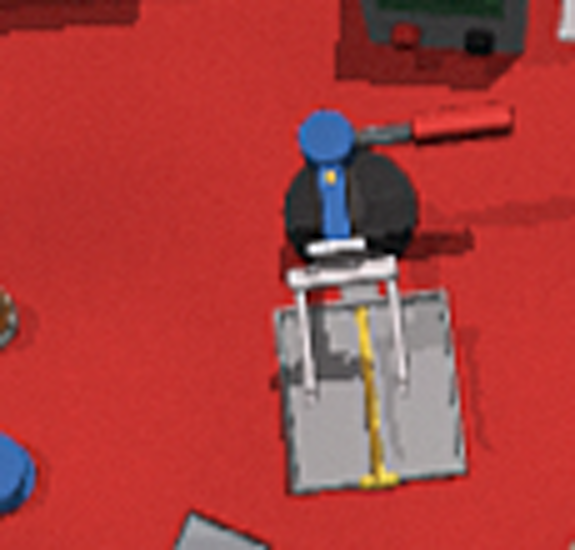

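The top crop shows the prongs parallel to the yellow line: tips at (310,393) and (403,385), line from (362,312) to (378,478). Now for the angle numbers and the bar position.

```bash
python3 - <<'E'
from h import *
d=load('top')
q=lambda x,y,z: ray(d,145+x/5-.4,115+y/5-.4,z)
a=lambda p,q_:np.degrees(np.arctan2(*(p-q_)[1::-1]))
print('prongs',a(q(300,288,178),q(308,378,178)),a(q(391,276,178),q(402,372,178)))
print('block perp',a(q(288,277,188),q(397,268,188))-90)
print('post->tips mid',a(q(327,137,212),(q(310,393,196)+q(403,385,196))/2))
print('line',a(q(362,312,14),q(378,478,14)))
d=load('wrist');W=world(d);im=d['image'].astype(int)
m=(im[...,0]>150)&(im[...,1]<80)&(W[...,2]>115)&(W[...,2]<145); m[:, :200]=0; m[:,330:]=0
P=W[m];print('sleeve',len(P),P.mean(0),P.min(0),P.max(0))
r=cv2.minAreaRect(P[:,:2].astype(np.float32));print(r)
g=(np.ptp(im,-1)<40)&(W[...,2]>118)&(W[...,2]<135)&(np.abs(W[...,0]-444)<30)&(np.abs(W[...,1]+358)<65)
G=W[g|m];vx,vy,x0,y0=cv2.fitLine(G[:,:2].astype(np.float32),2,0,.01,.01).ravel();print('bar ang',np.degrees(np.arctan2(vy,vx)),len(G),G[:,1].min(),G[:,1].max(),x0,y0)
m=(im[...,1]>60);
E
```

```text
prongs 7.763669304461044 8.757700827699756
block perp 6.41204310885594
post->tips mid 8.802885717548966
line 7.9063305417381935
sleeve 631 [ 442.45902166 -360.57173506  130.26876379] [ 435.19959051 -521.49707947  115.13471192] [ 485.37372731 -338.23258956  133.29190566]
((455.419189453125, -431.22552490234375), (22.99151039123535, 188.0333251953125), 11.465332984924316)
bar ang -87.932045 1207 -521.4970794698123 -298.6844978474427 441.89035 -353.92334
```

```bash
python3 - <<'E'
from h import *
d=load('wrist');W=world(d);im=d['image'].astype(int)
m=(im[...,0]>150)&(im[...,1]<80)&(W[...,2]>115)&(W[...,2]<145)&(abs(W[...,0]-444)<20)&(abs(W[...,1]+358)<40)
P=W[m];print('sleeve',len(P),np.median(P,0),P.min(0),P.max(0))
g=(np.ptp(im,-1)<40)&(W[...,2]>118)&(W[...,2]<135)&(np.abs(W[...,0]-444)<30)&(np.abs(W[...,1]+358)<65)
G=W[g|m];vx,vy,x0,y0=cv2.fitLine(G[:,:2].astype(np.float32),2,0,.01,.01).ravel();print('bar ang',np.degrees(np.arctan2(vy,vx)),len(G),G[:,1].min(),G[:,1].max(),x0,y0)
go([443,-359.5,106],91.5)
E
```

```text
sleeve 621 [ 442.25638691 -359.04726236  130.82527549] [ 435.19959051 -396.61914168  124.3015762 ] [ 449.28444553 -338.23258956  133.29190566]
bar ang -88.45626 1197 -419.0891846610586 -298.6844978474427 441.84546 -353.32236
shift [ -7.3  -0.9 139. ] rot [-0.4  0.1 -0.3] at [ 444.7 -352.   245. ]
```

```bash
python3 -m jog '0 0 0 0 0 0 1; 0 0 0 0 0 0 1'; python3 -c "
from h import *
go([442.8,-358.8,106],91.7)"
```

```text
clock: 8.4
eef_pos: [445.8, -349.8, 244.6]
tool_rot: [-3.134, 0.0, 1.596]
force: [-0.3, 0.5, 0.0]
width: 85.3
shift [ -8.9  -2.2 138.6] rot [-0.5  0.  -0.3] at [ 445.8 -349.8  244.6]
```

```bash
python3 -m jog '-6 -1 30 0 0 0 1; -9 -1.5 60 -0.5 0 0 1; -9 -1.5 60 -0.5 0 0 1; -9 -1.5 60 -0.5 0 0 1; -9 -1.5 60 -0.5 0 0 1'; python3 - <<'E'
from h import *
d=grab('wrist');save(d,'w8.png',None,1.5);W=world(d);im=d['image'].astype(int)
m=(im[...,0]>150)&(im[...,1]<80)&(W[...,2]>115)&(W[...,2]<145)&(abs(W[...,0]-444)<20)&(abs(W[...,1]+358)<40)
P=W[m];print('sleeve',len(P),np.median(P,0),np.percentile(P,[3,97],0))
g=(W[...,2]>118)&(W[...,2]<140)&(np.abs(W[...,0]-444)<15)&(np.abs(W[...,1]+358)<65)
G=W[g];vx,vy,x0,y0=cv2.fitLine(G[:,:2].astype(np.float32),2,0,.01,.01).ravel();print('bar ang',np.degrees(np.arctan2(vy,vx)),len(G),G[:,1].min(),G[:,1].max(),x0,y0)
go([443,-359,106],91.7)
E
```

```text
clock: 9.02
eef_pos: [443.8, -360.4, 185.8]
tool_rot: [3.14, 0.002, 1.594]
force: [-0.7, 0.7, 0.0]
width: 85.3
sleeve 905 [ 442.24048239 -361.08891161  130.96473413] [[ 435.69817183 -379.33327153  126.0438833 ]
 [ 449.11729401 -339.8947336   132.56161657]]
bar ang -88.653595 2108 -420.0453781509742 -298.9468787536401 441.5736 -353.9297
shift [ 1.6 -0.8 79.7] rot [ 0.1  0.1 -0.4] at [ 443.6 -360.4  185.7]
```

View pics/w8.png

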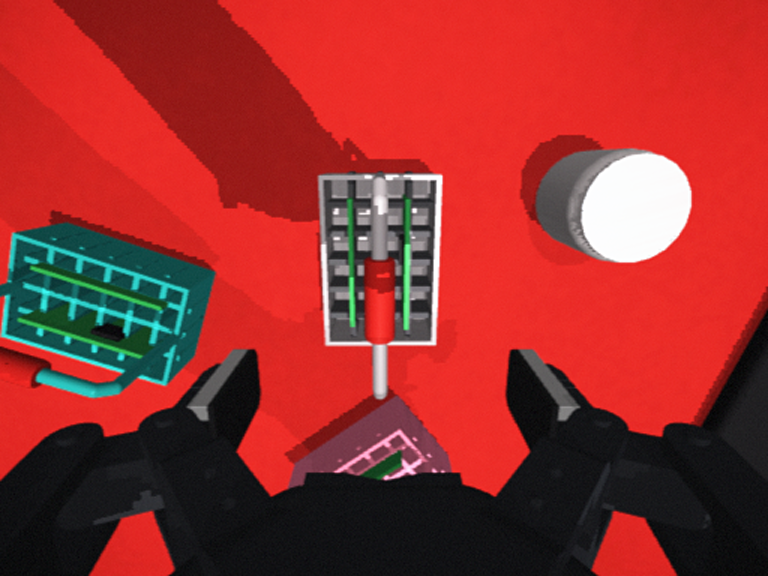

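```bash
python3 - <<'E'
from h import *
d=load('top');s=5.8
for n,p,z in(('tq bar hi',(290,335),129),('tq bar lo',(250,500),129),('tq corner',(330,360),50),('tq corner2',(215,322),50),('pink',(375,100),50),('pinkbar',(470,50),129)):
    print(n,ray(d,305+p[0]/s-.4,190+p[1]/s-.4,z).round())
go([442.6,-359.5,106],91.6)
E
```

```text
tq bar hi [ 296. -415.  129.]
tq bar lo [ 192. -389.  129.]
tq corner [ 288. -457.   50.]
tq corner2 [ 311. -381.   50.]
pink [ 464. -489.   50.]
pinkbar [ 484. -533.  129.]
shift [ 1.1 -1.2 79.7] rot [ 0.1  0.1 -0.3] at [ 443.6 -360.4  185.7]
```

Clear on both sides. I'll descend, close and lift slightly.

```bash
python3 -m jog '1 -1 35 0 0 -0.3 1; 1 -1 70 0 0 -0.3 1; 1 -1 79 0 0 -0.3 1; 1 -1 79 0 0 -0.3 1; 1 -1 79 0 0 -0.3 0.2; 1 -1 79 0 0 -0.3 -0.5; 1 -1 79 0 0 -0.3 -1; 1 -1 79 0 0 -0.3 -1'; python3 -m jog '0 0 0 0 0 0 -1; 0 0 0 0 0 0 -1'; python3 -c "
from h import *
d=grab('wrist');save(d,'w9.png',None,1.5);print(ctrl.read_state()['force'])"
```

```text
clock: 10.07
eef_pos: [442.2, -359.4, 105.9]
tool_rot: [3.141, 0.001, 1.598]
force: [0.7, 0.5, 1.6]
width: 14.2
clock: 10.32
eef_pos: [442.1, -359.3, 105.9]
tool_rot: [3.141, 0.001, 1.598]
force: [0.5, 0.6, 5.7]
width: 14.0
[-0.14627051  1.40265391  6.17803967]
```

View pics/w9.png

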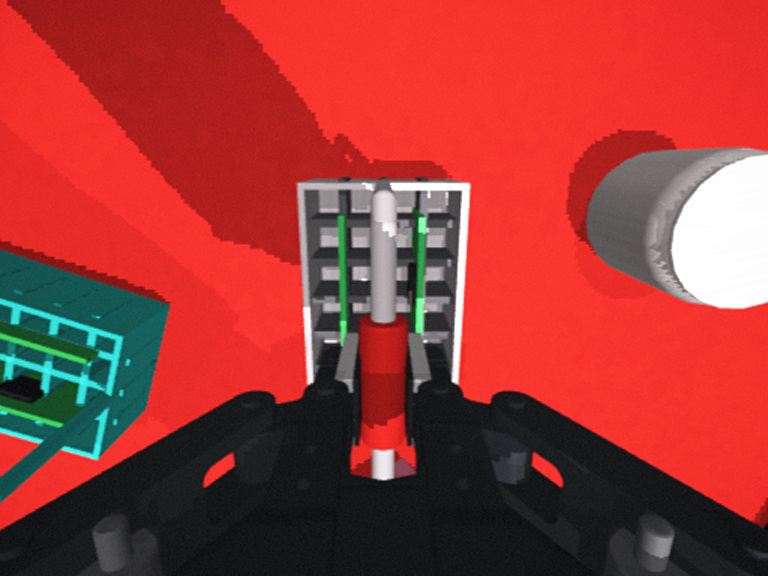

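The sleeve at (383,380) is gripped between the pads. Lifting.

```bash
python3 -m jog '0 0 -6 0 0 0 -1; 0 0 -18 0 0 0 -1; 0 0 -35 0 0 0 -1; 0 0 -55 0 0 0 -1; 0 0 -72 0 0 0 -1; 0 0 -82 0 0 0 -1; 0 0 -86 0 0 0 -1; 0 0 -86 0 0 0 -1'; python3 -c "
from h import *
d=grab('wrist');save(d,'w10.png',None,1.5);d=grab('scene');save(d,'s10.png',None,1.5);print(ctrl.read_state()['force'],ctrl.read_state()['torque'])
go([411,89.7,194],98.4)"
```

```text
clock: 11.38
eef_pos: [441.6, -359.0, 191.3]
tool_rot: [-3.141, 0.0, 1.598]
force: [-0.1, -0.0, -5.1]
width: 14.0
[-0.47872819 -0.1252992  -4.81460218] [-0.04417223 -0.03239428 -0.03355598]
shift [449.2 -18.2  -3.1] rot [-0.1 -0.  -6.8] at [ 441.4 -358.9  190.8]
```

View pics/w10.png

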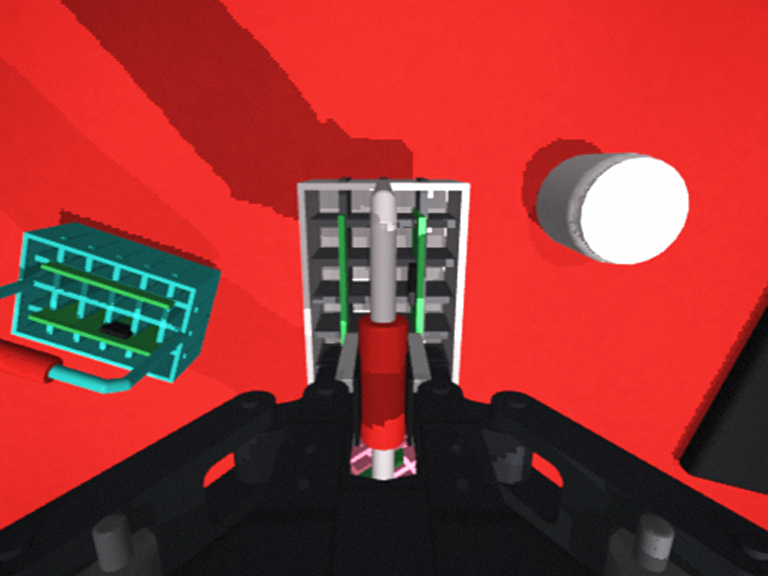

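View pics/s10.png

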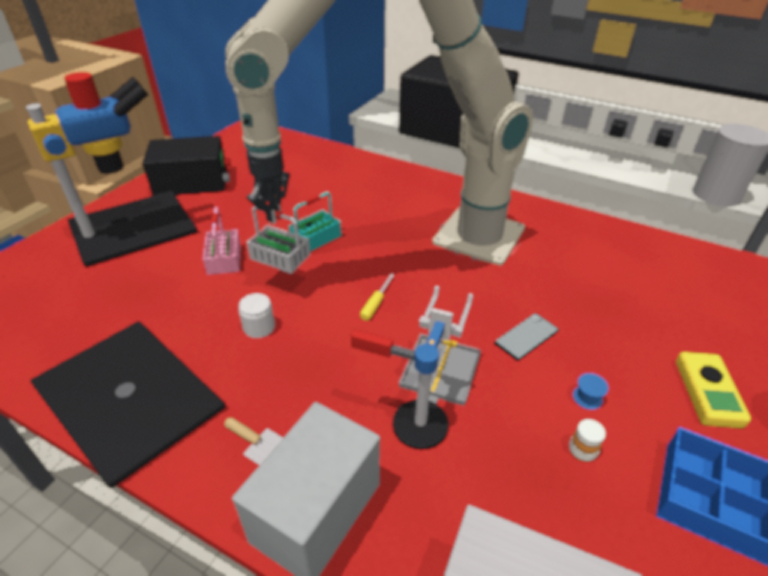

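The basket hangs upright in the gripper, at about (280,245) in the scene view. I'll measure the prong height from this scene depth, then travel.

```bash
python3 - <<'E'
from h import *
d=load('scene');W=world(d);im=d['image'].astype(int)
c=np.array([659,126.8]);t=np.radians(188.4);u=np.array([np.cos(t),np.sin(t)]);n=np.array([-u[1],u[0]])
X=(W[...,:2]-c); r=X@u; s=X@n
m=(r>112)&(r<178)&(W[...,2]>150)&(W[...,2]<230)&(abs(abs(s)-34)<12)
for sg in(1,-1):
    k=m&(np.sign(s)==sg); print(sg,k.sum(),np.percentile(W[k][:,2],[5,25,50,75,95]).round(1),np.median(s[k]),np.polyfit(r[k],s[k],1))
k=(r>180)&(r<215)&(abs(abs(s)-34)<12)&(W[...,2]>150)&(W[...,2]<230);print('tip',np.percentile(W[k][:,2],[5,50,98]),np.percentile(r[k],[50,98]))
E
python3 -m jog '12 -1 0 0 0 0 -1; 40 -2 -1 0 0 0 -1; 85 -4 -2 0 0 -1 -1; 135 -6 -3 0 0 -2 -1; 185 -8 -3 0 0 -3 -1; 235 -10 -3 0 0 -4 -1; 285 -12 -3 0 0 -5 -1; 335 -14 -3 0 0 -6 -1'; python3 -c "
from h import *
go([411,89.7,194],98.4);print(ctrl.read_state()['qpos'])"
```

```text
1 41 [174.5 176.6 177.9 179.1 180.7] 32.98312188696495 [5.12319109e-03 3.25875531e+01]
-1 43 [176.2 177.7 178.3 179.2 180.9] -34.35396284862505 [ 7.92916041e-03 -3.56929447e+01]
tip [178.75064108 186.20001564 193.34332519] [185.19583309 191.90825403]
clock: 12.48
eef_pos: [417.8, -22.5, 194.2]
tool_rot: [-3.142, 0.0, 1.704]
force: [1.0, -0.3, -4.4]
width: 14.2
shift [112.1   8.1   0.2] rot [-0.   0.  -0.8] at [417.8 -22.5 194.2]
[-0.23418385  0.37909302  0.29534186  2.17593943 -0.18883607  0.60999129
  0.32953998]
```

```bash
python3 -m jog '40 3 0 0 0 0 -1; 75 6 0 0 0 -0.5 -1; 100 8 0 0 0 -0.8 -1; 110 8 0 0 0 -0.8 -1; 112 8 0 0 0 -0.8 -1; 112 8 0 0 0 -0.8 -1'; python3 -c "
from h import *
d=grab('wrist');save(d,'w11.png',None,1.5);d=grab('scene');save(d,'s11.png',(200,150,400,300),4);
go([411,89.7,194],98.5);go([510.6,104.4,194],98.5);print(ctrl.read_state()['qpos'])"
```

```text
clock: 13.22
eef_pos: [411.7, 86.4, 194.1]
tool_rot: [-3.141, 0.001, 1.715]
force: [0.4, -0.8, -4.9]
width: 14.1
shift [ 3.5 -0.4  0.2] rot [-0.   0.1 -0.3] at [411.9  86.3 194.2]
shift [  3.8 100.3   0.2] rot [-0.   0.1 -0.3] at [411.9  86.3 194.2]
[-0.49243293  0.38201176  0.2926707   2.17024748 -0.18628472  0.6124969
  0.07720895]
```

View pics/w11.png

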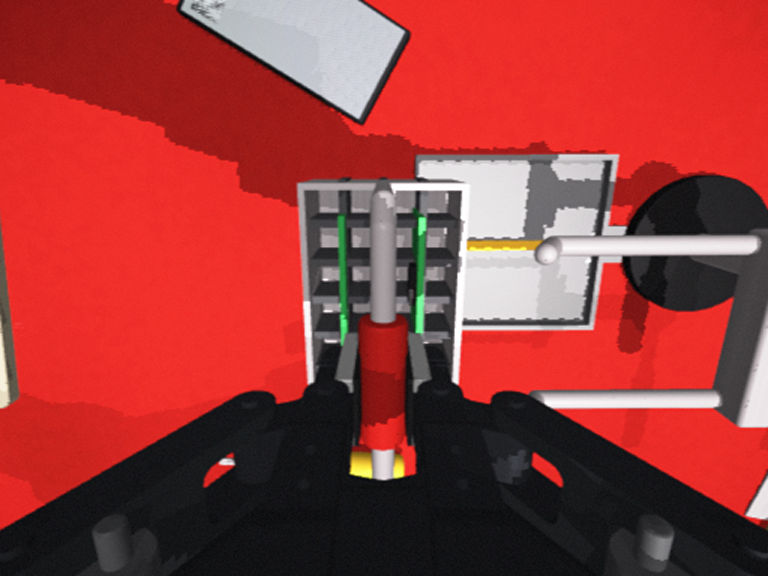

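View pics/s11.png

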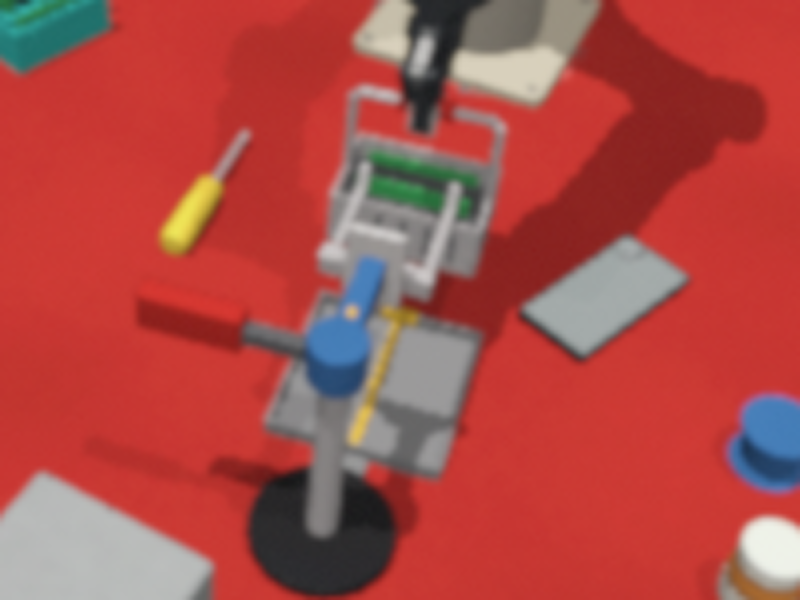

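```bash
python3 - <<'E'
from h import *
d=load('wrist');W=world(d)
k=(W[...,2]>165)&(W[...,2]<186)&(W[...,0]>480)&(W[...,0]<550)&(W[...,1]>40)&(W[...,1]<170)
P=W[k]; 
for lo,hi in((40,105),(105,170)):
    Q=P[(P[:,1]>lo)&(P[:,1]<hi)]; a=np.polyfit(Q[:,0],Q[:,1],1); print(len(Q),'ang',np.degrees(np.arctan(a[0])),'y@510',np.polyval(a,510),'y@412',np.polyval(a,412),'z',np.percentile(Q[:,2],[10,50,90,97]))
m=(W[...,2]>115)&(W[...,0]<445); 
im=d['image'].astype(int);s=(im[...,0]>150)&(im[...,1]<60)&(W[...,2]>190)&(W[...,2]<240)
print('sleeve',np.median(W[s],0),np.percentile(W[s],[3,97],0))
E
```

```text
1317 ang 8.281966828593673 y@510 71.4619179681486 y@412 57.19676343744171 z [175.1177736  177.80339185 178.96250845 179.50987716]
1893 ang 7.013402105834797 y@510 138.80730598402693 y@412 126.75114948893568 z [176.17579451 178.04841401 179.44289784 181.41258466]
sleeve [411.83419048  94.44439478 219.30238567] [[405.15086778  65.80439032 216.48292053]
 [420.31409978 106.36835074 221.09813287]]
```

Prong tops are at about 179.5, and the midline passes y≈105 at x=510. The bar sits 15 mm above the tips, so I'll slide in along the arm.

```bash
python3 -m jog '4 3 0 0 0 -0.3 -1; 4 12 0 0 0 -0.3 -1; 4 28 0 0 0 -0.3 -1; 4 48 0 0 0 -0.3 -1; 4 68 0 0 0 -0.3 -1; 4 86 0 0 0 -0.3 -1; 4 97 0 0 0 -0.3 -1; 4 100 0 0 0 -0.3 -1'; python3 -m jog '0 0 0 0 0 0 -1; 0 0 0 0 0 0 -1';python3 -c "
from h import *
d=grab('wrist');save(d,'w12.png',None,1.5);d=grab('scene');save(d,'s12.png',(200,150,400,300),4);
go([510.6,104.8,169],98.5);print(ctrl.read_state()['force'])"
```

```text
clock: 14.32
eef_pos: [510.8, 105.8, 193.9]
tool_rot: [-3.141, 0.001, 1.722]
force: [0.0, -1.8, -4.8]
width: 14.0
clock: 14.58
eef_pos: [509.4, 105.8, 194.1]
tool_rot: [-3.141, 0.001, 1.722]
force: [0.3, 0.4, -3.7]
width: 14.4
shift [-1.1  0.8 25.2] rot [-0.   0.   0.2] at [509.7 105.8 194.2]
[-0.47638051 -0.15039    -4.30137443]
```

View pics/w12.png

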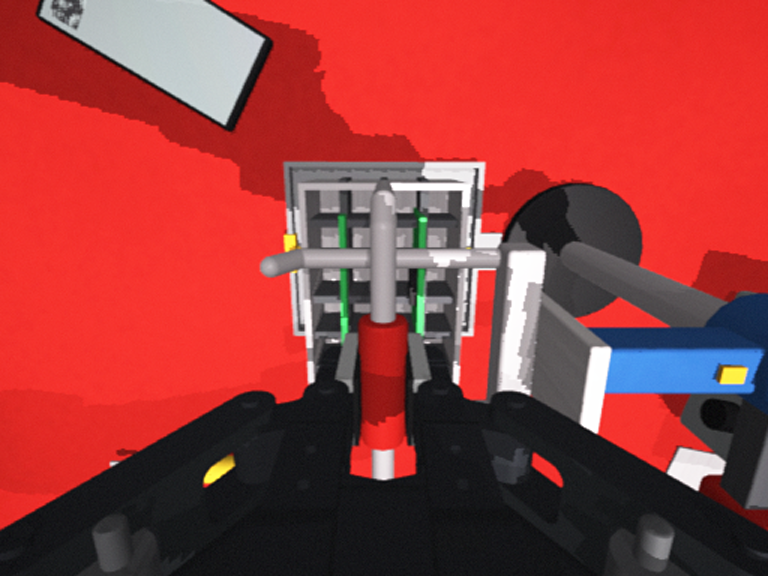

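View pics/s12.png

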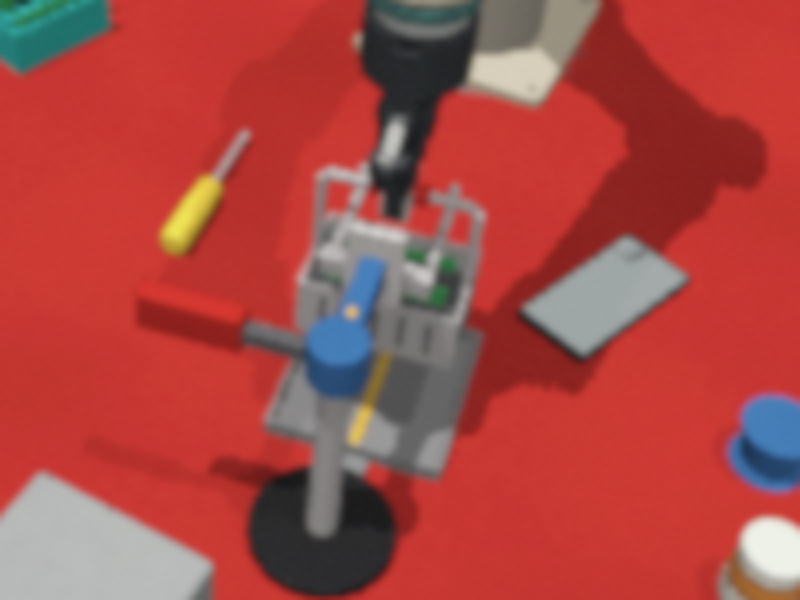

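The bar lies above both prongs in the wrist view (bar at x≈383, prong along y≈258). Lowering slowly.

```bash
python3 -m jog '-1 0.5 5 0 0 0 -1; -1 0.5 11 0 0 0 -1; -1 0.5 17 0 0 0 -1; -1 0.5 21 0 0 0 -1; -1 0.5 23.5 0 0 0 -1; -1 0.5 25 0 0 0 -1; -1 0.5 25 0 0 0 -1'; python3 -m jog '0 0 1 0 0 0 -1; 0 0 1.5 0 0 0 -1;0 0 1.5 0 0 0 -1'
```

```text
clock: 15.55
eef_pos: [510.9, 104.9, 169.1]
tool_rot: [-3.142, 0.001, 1.722]
force: [0.8, 0.8, -3.7]
width: 13.8
clock: 15.92
eef_pos: [510.8, 104.9, 167.6]
tool_rot: [-3.141, 0.001, 1.722]
force: [-0.3, -0.7, -4.6]
width: 14.3
```

```bash
python3 -m jog '0 0 0.7 0 0 0 -1; 0 0 1.4 0 0 0 -1;0 0 1.4 0 0 0 -1'; python3 -m jog '0 0 0.5 0 0 0 -1; 0 0 1 0 0 0 -1;0 0 1 0 0 0 -1'
```

```text
clock: 16.3
eef_pos: [510.8, 104.9, 166.2]
tool_rot: [-3.141, 0.001, 1.722]
force: [0.1, -0.4, -3.8]
width: 13.8
clock: 16.68
eef_pos: [510.8, 104.9, 165.2]
tool_rot: [-3.141, 0.001, 1.722]
force: [-0.4, -0.4, -5.2]
width: 14.5
```

```bash
for i in 1; do python3 -m jog '0 0 0.5 0 0 0 -1; 0 0 1 0 0 0 -1;0 0 1 0 0 0 -1'; python3 -m jog '0 0 0.5 0 0 0 -1; 0 0 0.8 0 0 0 -1;0 0 0.8 0 0 0 -1'; done
```

```text
clock: 17.05
eef_pos: [510.9, 104.9, 164.4]
tool_rot: [3.142, 0.001, 1.722]
force: [-0.4, -0.0, -2.1]
width: 14.3
clock: 17.42
eef_pos: [510.9, 105.0, 164.0]
tool_rot: [3.141, 0.0, 1.722]
force: [-2.6, -0.2, 5.7]
width: 13.9
```

Contact at TCP z≈164.3. I'll ease off slightly and look before releasing.

```bash
python3 -m jog '0 0 -0.4 0 0 0 -1; 0 0 -0.4 0 0 0 -1'; python3 - <<'E'
from h import *
d=grab('wrist');save(d,'w13.png',None,1.5);d=grab('scene');save(d,'s13.png',(230,170,350,260),6)
print(ctrl.read_state()['force'])
E
```

```text
clock: 17.68
eef_pos: [510.9, 105.0, 164.0]
tool_rot: [3.141, 0.001, 1.722]
force: [-1.6, -0.1, 4.2]
width: 14.1
[-1.3657952  -0.16279322  4.2570123 ]
```

View pics/w13.png

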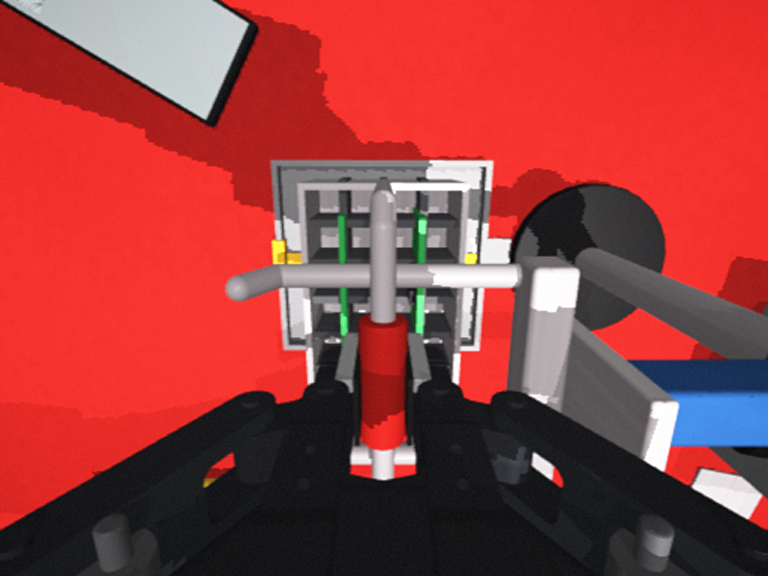

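View pics/s13.png

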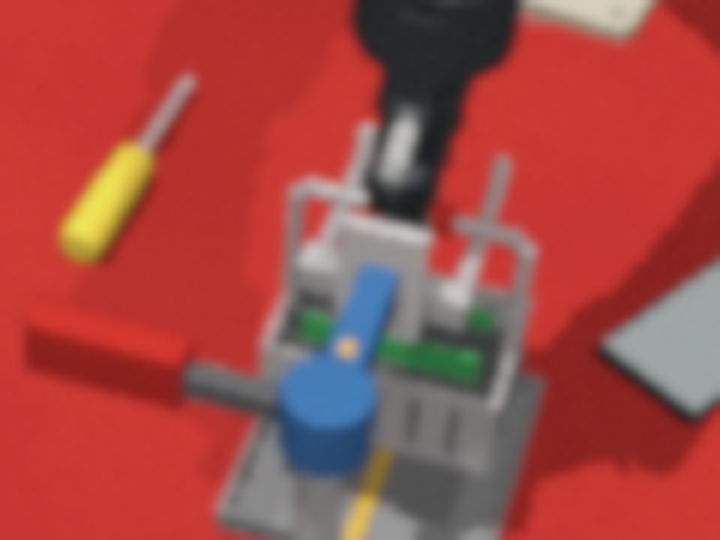

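The bar rests across both prongs. I'll open gradually to about 34 mm.

```bash
python3 -m jog '0 0 -0.3 0 0 0 -0.6; 0 0 -0.3 0 0 0 -0.5; 0 0 -0.3 0 0 0 -0.4; 0 0 -0.3 0 0 0 -0.25; 0 0 -0.3 0 0 0 -0.2; 0 0 -0.3 0 0 0 -0.2'; python3 - <<'E'
from h import *
d=grab('wrist');save(d,'w14.png',None,1.5)
print(ctrl.read_state()['force'])
E
```

```text
clock: 18.52
eef_pos: [510.8, 104.9, 164.1]
tool_rot: [-3.142, 0.001, 1.722]
force: [-0.9, 0.5, -1.0]
width: 34.3
[ 0.34122107 -0.98822233  0.02042983]
```

View pics/w14.png

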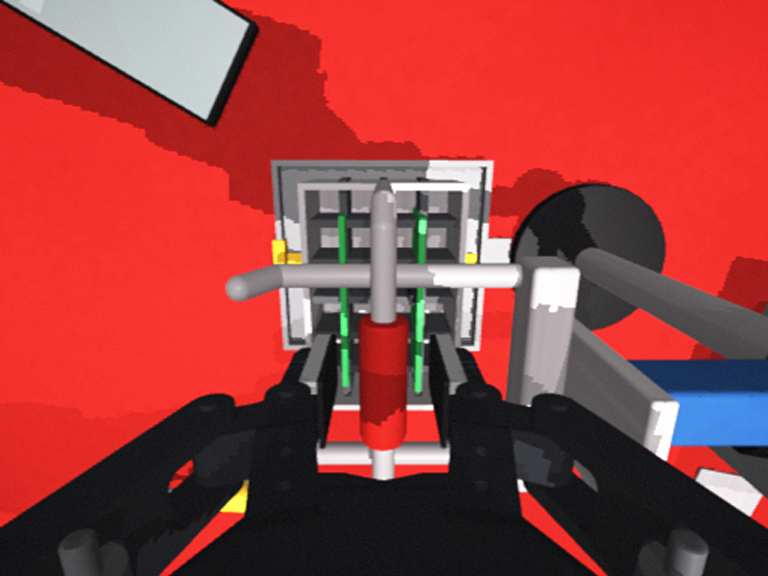

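The fingers are free of the sleeve and the basket hangs still. Lifting straight up.

```bash
python3 -m jog '0 0 -8 0 0 0 -0.2; 0 0 -22 0 0 0 -0.2; 0 0 -40 0 0 0 -0.2; 0 0 -65 0 0 0 -0.2; 0 0 -95 0 0 0 -0.2; 0 0 -125 0 0 0 -0.2; 0 0 -140 0 0 0 -0.2; 0 0 -140 0 0 0 -0.2'; python3 -m jog '-40 0 -20 0 0 0 -0.2; -90 0 -20 0 0 0 -0.2; -140 0 -20 0 0 0 -0.2; -190 0 -20 0 0 0 -0.2; -240 0 -20 0 0 0 -0.2; -280 0 -20 0 0 0 -0.2; -290 0 -20 0 0 0 -0.2; -290 0 -20 0 0 0 -0.2'; python3 - <<'E'
from h import *
d=grab('top');save(d,'t15.png',(145,115,260,225),5);d=grab('scene');save(d,'s15.png',None,1.5)
print(ctrl.read_state()['force'])
E
```

```text
clock: 19.58
eef_pos: [511.3, 105.2, 305.2]
tool_rot: [3.139, 0.0, 1.722]
force: [0.3, 0.7, -0.2]
width: 33.8
clock: 20.58
eef_pos: [553.9, -181.4, 323.1]
tool_rot: [-3.14, -0.001, 1.721]
force: [0.7, 0.8, -0.5]
width: 34.3
[ 0.28039321  0.36156416 -0.48112361]
```

View pics/t15.png

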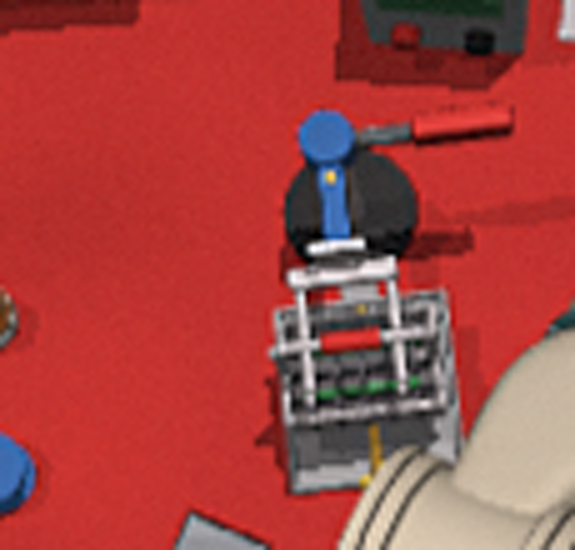

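View pics/s15.png

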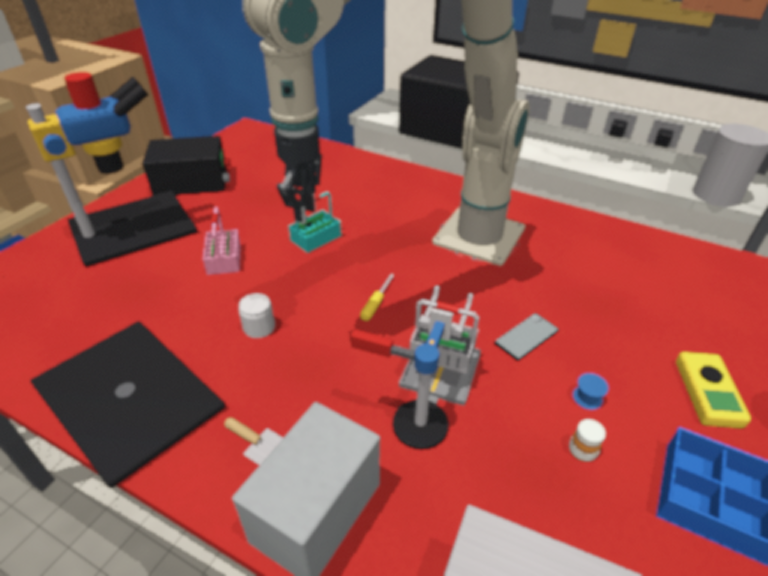

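The top crop shows the basket's bar at (350,340) lying across both prongs, with its tub level and the arm unchanged (block still at (288,277)–(397,268)). The scene view shows everything else in place. Handing in.

```bash
python3 -c "
from cell import ctrl
print(ctrl.finish_job())"
```

```text
the job is handed in; nothing more can be done
None
```

The arm is turned along the yellow line and the steel basket hangs by its handle on both hooks. I handed the job in at about 21 s of the 72 s allowed; the hand-in gives no verdict.

- **Turning the arm:** I turned it by the red lever between the fingers, then backed off so the lever sprang back. The arm then read 188.2–188.8°, against 187.9–188.5° for the line, so it may be out by about half a degree. One rough reading, off the hook block's edge, gave 186.4°. I discounted it, as the prongs and the beam agreed with each other.
- **Hanging the basket:** I gripped it by the sleeve, slid the bar over the prong tips and lowered it in small steps until contact. The force reading went from about −4.5 N with the basket hanging to +5.7 N at most. I then eased off, opened the fingers to 34 mm and lifted clear.
- **Last pictures:** The bar lies across both prongs with the basket upright and the arm unmoved. The tin, jar, phone, screwdriver, spool and the pink and turquoise baskets look untouched, and the gripper was well clear with almost no force reading.

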